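# Stow four levelling wedges head to tail in the laundry-room rack

### The job

Stow all four wooden wedges in the blue rack, lying flat and turned alternately head to tail so that they fill it side by side, each slid under the keeper bar until its end meets the back wall. Leave everything else on the worktop where it stands.

Things in the scene. Friction and masses are not known exactly. Their poses are not given: they have to be found in the camera images.
- rack: Blue U-shaped rack fixed on the worktop, no floor step. Inner space 167 mm wide (y -83.5 to +83.5) and 120 deep: open front at x=-60 (robot side), back wall's inner face at x=+60. Walls 12 thick, 32 high. Origin on the worktop at the centre of the inner space. A steel keeper bar crosses above x=24 to 46, underside 56 and top 62 above the worktop.
- rack_back (a point): Middle of the foot of the back wall's inner face (rack x=+60, y=0). A wedge that touches the back wall has its origin at rack x=-5 mm and stands 10 mm out of the open front. Two wedges with slanting sides together, head to tail, make 80 mm of width; four make 160.
- rack_mouth (a point): Middle of the open front, on the worktop (rack x=-60, y=0). The wedges slide in here on the worktop. With the wedges the way up they lie, they fill the rack only in this order from its -y wall to its +y wall: thick end to the back, thick to the front, thick to the back, thick to the front.
- wedge1: Wooden wedge (starts part-way in the rack's mouth, thick end first, askew), lying on its side: 130 mm long, 40 tall, 55 wide at the thick red-painted end, 25 at the thin end, 0.17 kg. Origin: underside, mid-length, 20 from the straight side. x points to the thick end; straight side at y=-20, slanting side from y=+35 (thick end, x=+65) to y=+5 (thin end, x=-65). All four are identical; any may take any place.
- wedge2: Wooden wedge (starts loose on the worktop), lying on its side: 130 mm long, 40 tall, 55 wide at the thick red-painted end, 25 at the thin end, 0.17 kg. Origin: underside, mid-length, 20 from the straight side. x points to the thick end; straight side at y=-20, slanting side from y=+35 (thick end, x=+65) to y=+5 (thin end, x=-65). All four are identical; any may take any place.
- wedge3: Wooden wedge (starts loose on the worktop), lying on its side: 130 mm long, 40 tall, 55 wide at the thick red-painted end, 25 at the thin end, 0.17 kg. Origin: underside, mid-length, 20 from the straight side. x points to the thick end; straight side at y=-20, slanting side from y=+35 (thick end, x=+65) to y=+5 (thin end, x=-65). All four are identical; any may take any place.
- wedge4: Wooden wedge (starts loose on the worktop), lying on its side: 130 mm long, 40 tall, 55 wide at the thick red-painted end, 25 at the thin end, 0.17 kg. Origin: underside, mid-length, 20 from the straight side. x points to the thick end; straight side at y=-20, slanting side from y=+35 (thick end, x=+65) to y=+5 (thin end, x=-65). All four are identical; any may take any place.
- detergent: Bystander, not to be disturbed: blue bottle with orange cap, 72 mm diameter, 200 mm tall; origin under its centre
- softener: Bystander, not to be disturbed: green bottle, 68 mm diameter, 170 mm tall; origin under its centre
- beaker: Bystander, not to be disturbed: white open cup, 72 mm diameter, 80 mm tall; origin under its centre
- pegjar: Bystander, not to be disturbed: amber glass jar, 70 mm diameter, 100 mm tall; origin under its centre
- sponge_box: Bystander, not to be disturbed: yellow box, 90 (x) x 60 (y) x 45 mm tall; origin under its centre
- tin: Bystander, not to be disturbed: small steel can, 60 mm diameter, 60 mm tall; origin under its centre
- brush: Bystander, not to be disturbed: red-handled brush lying flat along its x, 180 mm long, under 45 mm high; origin about the middle of its underside
There are look-alikes about, which are no part of the job. What is shaped like the wedge4 but black or turquoise is not meant.

How it is judged:
At the end, for the whole second after the job is handed in: Each of the four wedges lies flat (on the worktop within 6 mm, tilt under 0.08 rad), between the rack's side walls, in line with the rack within 0.09 rad, at the back wall within 8 mm (origin at x = -13 to +3 mm and |y| under 72 mm in the rack's frame), and at rest (x of wedge1 in the frame of rack between -0.013 and 0.003 m and y of wedge1 in the frame of rack between -0.072 and 0.072 m and angle between the x axis of each of wedge1, wedge2, wedge3, wedge4 and the x axis of rack, either way round below 0.09 rad and height (world z) of each of wedge1, wedge2, wedge3, wedge4 below 0.006 m and angle between each of wedge1, wedge2, wedge3, wedge4's own z axis and vertical below 0.08 rad and linear speed of each of wedge1, wedge2, wedge3, wedge4 below 0.02 m/s and x of wedge2 in the frame of rack between -0.013 and 0.003 m and y of wedge2 in the frame of rack between -0.072 and 0.072 m and x of wedge3 in the frame of rack between -0.013 and 0.003 m and y of wedge3 in the frame of rack between -0.072 and 0.072 m and x of wedge4 in the frame of rack between -0.013 and 0.003 m and y of wedge4 in the frame of rack between -0.072 and 0.072 m); the robot touches nothing.
It fails at once if a bystander is pushed more than 30 mm from its place (distance of any of detergent, softener, beaker, pegjar, sponge_box, tin, brush from where it was at the start of the episode above 0.03 m).
It also fails if it takes over 72 s, if anything falls off the work surface, if the arm or the gripper's body presses on something with over 40 N, if the wrist force passes 120 N, or if a joint passes its speed limit or range.

### The arm

A 7-joint arm with a two-finger parallel gripper is mounted at the origin on the work surface. World frame = base frame: x ahead of the robot, y to its left, z up, the work surface at z = 0. Lengths are in m, angles in rad, forces in N, time in s.
With the tool pointing down it reaches from about 0.4 to 0.85 m from the base axis. Payload 10.4 kg.
Tool frame: the origin (TCP) lies midway between the tips of the shut fingers; the grasp point (between the pads) lies 19 mm behind it (r.grasp_offset is the distance from the TCP to the grasp point, in m); x points along the fingers, y is the direction in which the jaws open and shut, and the axes are right-handed (so a half turn about x gives the same grasp; the last joint's range is limited). The gripper opens to 87 mm and grips with 3 to 60 N. Pads are 19 mm wide; open, the fingers measure 117 mm over their backs; the gripper's body (75 mm by 190 mm) begins 51 mm behind the grasp point.
Start: joints at [-1.255, 0.332, -0.065, 1.46, 0.022, 1.35, -0.088], TCP at [0.208, 0.589, 0.223] pointing down, gripper open.
Joint ranges: [-2.6, 2.6], [-0.5, 2.12], [-1.47, 1.34], [0.16, 2.42], [-1.27, 4.41], [0.06, 2.06], [-2.6, 2.6]. Speed limits (rad/s): [2.22, 2.22, 2.79, 2.79, 3.14, 3.14, 3.14].

### API

Orientations are given as a unit quaternion [x, y, z, w].
In Python, from bench import r, vision, close_job gives the robot as it stands. The module is installed in compiled form; this text tells all that it offers.
- The arm moves only by the shell command python3 -m pendant 'ROWS' [OPENING] [FORCE]. ROWS is text: rows parted by semicolons, each of 6 numbers parted by spaces: the shift along the tool's x, y, z in units of 0.25 m (1.0 is 0.25 m), then the turn, a rotation vector about the tool's x, y, z in units of 1.5 rad (1.0 is 1.5 rad). A call has 1 to 8 rows; each row is the pose to reach, as a shift and turn from the pose commanded when the call began, along the tool's axes at that moment; what a row does not reach only later rows make up. A row lasts 1/10 s, in which the tool goes at most 50 mm and 8.59 degrees, less where a joint would pass 70% of its speed; a pose out of reach is approached as far as the arm can. A call with a number of a shift or a turn outside -1 to 1 is refused whole. A call with a gripper value outside its range is refused whole. OPENING is the gripper command: -1 is shut, 1 is fully open, values between are in proportion, set as the call begins (- or left out, the last holds). The fingers move at their own pace and stop on an object; FORCE is the grip in N (left out, the last holds). Time passes only in rows, so rows that repeat a pose let the fingers close. It gives the time, the measured TCP pose, the force and the opening at its end, in the units of the state.
- r.read_state(): the state, without advancing time (a new reading comes with each control period).
- vision.camera(name): name is "side" or "top" or "wrist"; returns (picture, depth): 384x512x3 uint8, blue, green, red; 384x512 float32, m along the optical axis (not along the pixel's ray), 0 where there is no reading.
- vision.get_calibration(name): a dict with "camera_matrix" (3x3 intrinsics, pixels), "k1" (the pictures are not rectified: a ray, as slopes to the right and down, at radius r is drawn at 1 + k1 r^2 times it, then the intrinsics apply), "rvec" (rotation vector, rad) and "tvec" (3), from world to camera coordinates, as OpenCV has them. Camera axes: x right, y down, z forward; pixel columns grow to the right and rows downward; lengths in m; the calibration is good to about 2 mm. A picture is of the moment at which its call begins: read the wrist's pose just before it. get_calibration takes no time and is no camera call; for the wrist camera it gives the pose at the moment of the call.
- close_job(): hands the job in, once; it reports no verdict.
The state is a dict: "time": time; "joint_positions": joint angles; "joint_vel": joint speeds; "joint_torque": joint torques, N m; "ee_pos": TCP position; "eef_rot": TCP orientation; "ft_force": force on the tool from outside, world axes, zero at the start; "torque": the same for the moment, N m; "width": finger opening in m.
Only numpy, scipy, OpenCV 4.12 (cv2) and the standard library are available. Lean on these libraries where they do the work, as an engineer would, in place of code of your own. Each camera call takes 0.05 s, during which the arm holds its last target. There are 200 camera calls.

## Working session

There is one attempt and no reset: what is moved stays moved. The work goes in short steps, Python scripts to look and compute and a shell command to move; the robot and the scene stay as the last step left them, time stands still between calls to the robot, and variables do not carry over. Pictures are saved under pics/ and viewed, about 8 in all and at most 12, crops included, and the job is handed in when it is done.

```bash
mkdir -p pics
cat > look.py <<'E'
import cv2,sys,numpy as np
from bench import r,vision
def snap(n,f):
    p,d=vision.camera(n); c=vision.get_calibration(n); np.savez('pics/'+f+'.npz',p=p,d=d,**{k:np.array(v) for k,v in c.items()}); return p,d,c
def cam(f):
    z=np.load('pics/'+f+'.npz'); return z
def pts(z,uv,h=None):
    """pixels->world, on plane z=h, or by depth"""
    uv=np.asarray(uv,float).reshape(-1,2); K=z['camera_matrix'];R=cv2.Rodrigues(z['rvec'])[0];t=z['tvec'].ravel()
    q=cv2.undistortPoints(uv.reshape(-1,1,2),K,np.array([float(z['k1']),0,0,0])).reshape(-1,2)
    ray=np.c_[q,np.ones(len(q))]; C=-R.T@t; w=ray@R
    s=(h-C[2])/w[:,2] if h is not None else z['d'][uv[:,1].astype(int),uv[:,0].astype(int)]
    return C+w*np.asarray(s)[:,None]
E
python3 - <<'E'
from look import *
a=snap('top','top0')[0];b=snap('side','side0')[0]
cv2.imwrite('pics/top0.png',cv2.resize(a,(800,600)));cv2.imwrite('pics/side0.png',cv2.resize(b,(800,600)))
s=r.read_state();print({k:np.round(v,3) for k,v in s.items()})
for n in('top','side'):
  c=vision.get_calibration(n);R=cv2.Rodrigues(c['rvec'])[0];print(n,-R.T@np.ravel(c['tvec']),R[2])
E
```

```text
{'time': np.float64(0.1), 'joint_positions': array([-1.255,  0.333, -0.065,  1.461,  0.022,  1.35 , -0.089]), 'joint_vel': array([-0.   , -0.001,  0.002, -0.002,  0.001, -0.002, -0.   ]), 'joint_torque': array([ 2.0000e-03, -6.2454e+01,  2.5000e-02, -3.9071e+01, -6.1000e-02,
        3.7000e-02,  0.0000e+00]), 'ee_pos': array([0.208, 0.589, 0.222]), 'eef_rot': array([ 0.119,  0.697, -0.12 ,  0.697]), 'ft_force': array([-0.38 ,  0.71 , -1.096]), 'torque': array([ 0.022, -0.022,  0.041]), 'width': np.float64(0.087)}
top [ 0.20507495 -0.0107581   1.49209893] [ 0.19636957 -0.00408897 -0.98052143]
side [ 0.48175965 -0.92643195  1.0122679 ] [ 0.02789861  0.68138461 -0.73139365]
```

View pics/top0.png

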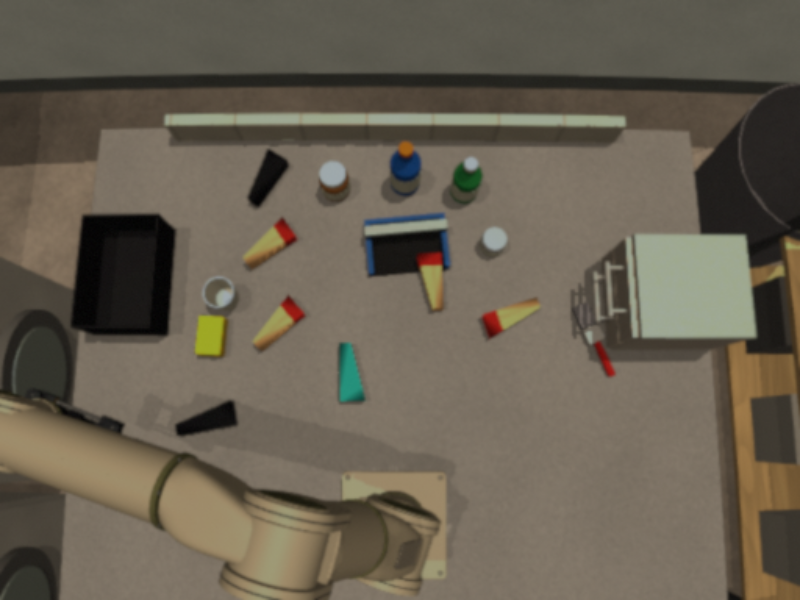

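View pics/side0.png

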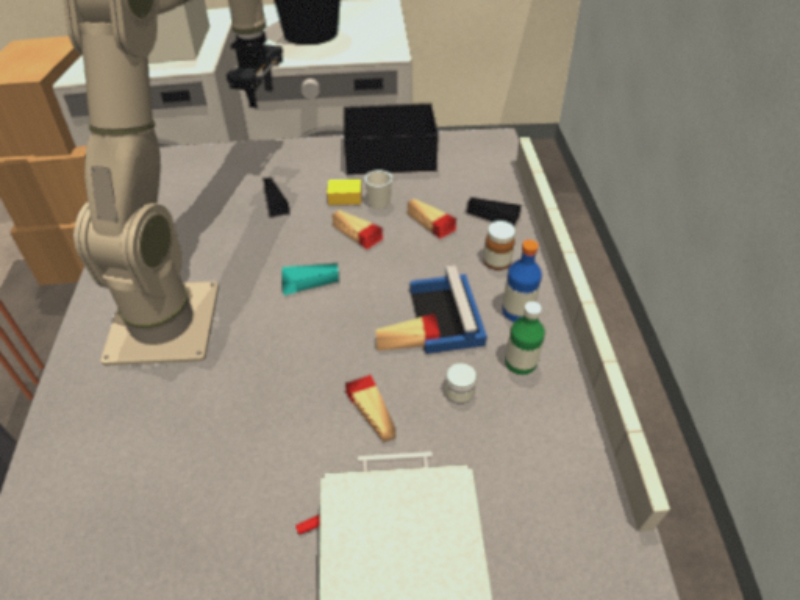

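Candidates for wedges (800×600 top view): (270,243), (278,323), (432,280, in the mouth) and (511,316), all wood with a red end. Look-alikes: black at (267,178) and (206,418), turquoise at (350,372), which I exclude. Next I measure the four wedges and the rack, with a close crop to check.

```bash
cat > meas.py <<'E'
from look import *
# canonical wedge top face moments (local frame)
g=np.mgrid[-65:65.01:.5,-20:35.01:.5].reshape(2,-1).T
g=g[g[:,1]<=5+(g[:,0]+65)*30/130]; CEN=g.mean(0)/1e3
ev,V=np.linalg.eigh(np.cov(g.T)); v=V[:,1]*np.sign(V[0,1]); AX=np.arctan2(v[1],v[0])
def wedges(z,zlo=.03,zhi=.055,amin=80):
    p=z['p'];hsv=cv2.cvtColor(p,cv2.COLOR_BGR2HSV);H,S,Vv=cv2.split(hsv)
    vv,uu=np.mgrid[:p.shape[0],:p.shape[1]]; W=pts(z,np.c_[uu.ravel(),vv.ravel()]).reshape(*p.shape[:2],3)
    col=(((H<30)|(H>172))&(S>70)&(Vv>50)); m=(col&(W[...,2]>zlo)&(W[...,2]<zhi)&(W[...,0]>.25)&(W[...,0]<.95)&(abs(W[...,1])<.62)).astype(np.uint8)
    m=cv2.morphologyEx(m,cv2.MORPH_OPEN,np.ones((2,2),np.uint8))
    n,l,st,c=cv2.connectedComponentsWithStats(m); out=[]
    for i in range(1,n):
        if st[i,4]<amin: continue
        ys,xs=np.where(l==i); P=pts(z,np.c_[xs,ys],.04)[:,:2]
        red=((H[ys,xs]<8)|(H[ys,xs]>172))&(S[ys,xs]>150)
        e,V=np.linalg.eigh(np.cov(P.T)); d=V[:,1]
        if red.sum()>3 and (P[red].mean(0)-P.mean(0))@d<0: d=-d
        y=np.arctan2(d[1],d[0])-AX; Rm=np.array([[np.cos(y),-np.sin(y)],[np.sin(y),np.cos(y)]])
        o=P.mean(0)-Rm@CEN; q=(P-o)@Rm
        out.append(dict(o=o,yaw=y,n=st[i,4],px=c[i],zm=np.median(W[ys,xs,2]),red=red.mean(),lo=q.min(0)*1e3,hi=q.max(0)*1e3))
    return out,W,hsv
def show(o):
    for w in o: print('px',w['px'].round(),'o',w['o'].round(4),'yaw',w['yaw'].round(3),'n',w['n'],'z',round(float(w['zm']),3),'red',w['red'].round(2),'lo',w['lo'].round(),'hi',w['hi'].round())
E
python3 - <<'E'
from meas import *
z=cam('top0'); o,W,hsv=wedges(z); show(o)
H,S,V=cv2.split(hsv)
b=((H>100)&(H<125)&(S>120)&(W[...,2]>.02)&(W[...,2]<.045)&(abs(W[...,1])<.25)).astype(np.uint8)
n,l,st,c=cv2.connectedComponentsWithStats(b)
for i in range(1,n):
  if st[i,4]>10: print('blue',c[i],st[i])
ys,xs=np.where(b>0); P=pts(z,np.c_[xs,ys],.032)[:,:2]
print('rect',cv2.minAreaRect((P*1e3).astype(np.float32)), cv2.boxPoints(cv2.minAreaRect((P*1e3).astype(np.float32))).round())
p=z['p'][130:230,140:360];m=b[130:230,140:360]
cv2.imwrite('pics/crop0.png',cv2.resize(p,None,fx=3.6,fy=3.6,interpolation=cv2.INTER_CUBIC))
# other objects: bystander tops
for nm,uv in dict(jar=(334,170),det=(405,150),soft=(470,165),beaker=(218,285),tin=(495,238),box=(210,335),brush=(605,360)).items():
  u=np.array(uv)*.64; print(nm,pts(z,u).round(3))
E
```

```text
px [173. 155.] o [0.6281 0.2918] yaw -0.975 n 399 z 0.039 red 0.26 lo [-64. -22.] hi [66. 35.]
px [278. 178.] o [ 0.5411 -0.0976] yaw 0.032 n 350 z 0.04 red 0.24 lo [-65. -19.] hi [65. 33.]
px [179. 207.] o [0.4367 0.2633] yaw -0.858 n 395 z 0.039 red 0.28 lo [-64. -22.] hi [67. 35.]
px [326. 202.] o [ 0.4658 -0.2737] yaw 1.911 n 339 z 0.04 red 0.28 lo [-66. -20.] hi [64. 35.]
blue [258.27102804 139.8317757 ] [234 137  50   7 107]
blue [284.57142857 158.82142857] [283 148   4  23  56]
blue [236.66666667 163.61111111] [235 152   5  24  72]
rect ((635.4783935546875, -30.287513732910156), (129.71815490722656, 186.02346801757812), 5.73004674911499) [[ 562.   56.]
 [ 580. -129.]
 [ 709. -116.]
 [ 691.   69.]]
jar [[0.787 0.135 0.105]]
det [[ 0.793 -0.025  0.201]]
soft [[ 0.772 -0.167  0.173]]
beaker [[0.532 0.404 0.041]]
tin [[ 0.641 -0.235  0.059]]
box [[0.415 0.415 0.045]]
brush [[ 0.363 -0.487  0.022]]
```

View pics/crop0.png

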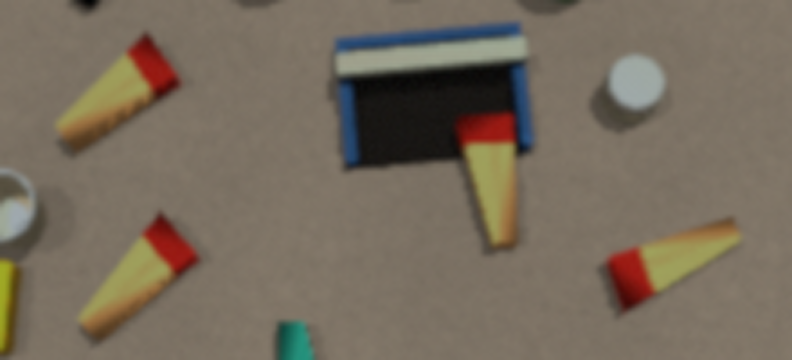

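The crop confirms the four wedges: red ends, all the same handedness. Sizes match (130 × 55, top at z = 0.04). The rack origin is about (0.6295, −0.031) with yaw 0.10. Next is a planner that turns waypoints into row numbers for me to type.

```bash
cat > plan.py <<'E'
from look import *
from scipy.spatial.transform import Rotation as Ro
RO=np.array([.6295,-.0309]); RY=.10
def rot(a): return np.array([[np.cos(a),-np.sin(a)],[np.sin(a),np.cos(a)]])
def rk(x,y): return RO+rot(RY)@np.array([x,y])/1e3
def unrk(o): return rot(-RY)@(np.asarray(o)-RO)*1e3
def grip(o,yaw,lx):  # TCP xy for gripping at local x (mm)
    return np.asarray(o)+rot(yaw)@np.array([lx,(-20+5+(lx+65)*30/130)/2])/1e3
def tool(phi): # jaw direction phi
    c,s=np.cos(phi),np.sin(phi); return Ro.from_matrix(np.array([[0,c,s],[0,s,-c],[-1,0,0]]))
def plan(wps,flip=None):
    """wps: (label,[x,y],z,jawphi) ; near=choose nearer half turn; prints rows"""
    st=r.read_state(); p=np.array(st['ee_pos']);q=Ro.from_quat(st['eef_rot'])
    y=q.as_matrix()[:,1]; print('t',round(float(st['time']),2),'jaw now',np.arctan2(y[1],y[0]).round(3),'j7',np.round(st['joint_positions'],2))
    for lab,xy,z,phi in wps:
        g=np.r_[xy,z]
        T=[tool(phi),tool(phi+np.pi)]; V=[(q.inv()*t).as_rotvec() for t in T]
        i=int(np.argmin([np.linalg.norm(v) for v in V])); 
        if flip==lab: i=1-i
        sh=(q.inv().apply(g-p)/.25).round(3); tv=(V[i]/1.5).round(3)
        n=max(np.linalg.norm(sh)*5,np.degrees(np.linalg.norm(tv)*1.5)/8.59)
        print(lab,g.round(3),'|',*sh,*tv,'| rows',round(n,1),'(alt turn',V[1-i].round(2),')')
        p=p+q.apply(sh*.25); q=q*Ro.from_rotvec(tv*1.5)
E
python3 - <<'E'
from plan import *
H=np.pi/2
o,y=np.array([.5411,-.0976]),.032
g=grip(o,y,-45)
p0=r.read_state()['ee_pos']; f=lambda a:p0[:2]+(g-p0[:2])*a
plan([('a',f(.34),.2,y+H),('b',f(.68),.15,y+H),('c',g,.1,y+H),('d',g,.008,y+H),('lift',g,.03,y+H),
('over',grip(rk(-48,-58),RY,-45),.03,RY+H),('low',grip(rk(-48,-58),RY,-45),.010,RY+H),
('back',rk(-137,-65.5),.010,RY+H),('push',rk(-85,-65.5),.010,RY+H)])
E
```

```text
t 0.1 jaw now 1.232 j7 [-1.25  0.33 -0.06  1.46  0.02  1.35 -0.09]
a [0.306 0.353 0.2  ] | 0.088 -0.759 0.684 -0.247 -0.0 0.001 | rows 5.1 (alt turn [2.77 0.   0.  ] )
b [0.404 0.118 0.15 ] | 0.2 -0.955 0.362 -0.0 -0.0 -0.0 | rows 5.2 (alt turn [ 3.14 -0.    0.  ] )
c [ 0.496 -0.104  0.1  ] | 0.2 -0.899 0.342 -0.0 -0.0 -0.0 | rows 4.9 (alt turn [ 3.14 -0.    0.  ] )
d [ 0.496 -0.104  0.008] | 0.368 0.0 -0.0 -0.0 -0.0 -0.0 | rows 1.8 (alt turn [ 3.14 -0.    0.  ] )
lift [ 0.496 -0.104  0.03 ] | -0.088 0.0 -0.0 -0.0 -0.0 -0.0 | rows 0.4 (alt turn [ 3.14 -0.    0.  ] )
over [ 0.543 -0.103  0.03 ] | -0.0 -0.001 0.188 -0.046 -0.0 -0.0 | rows 0.9 (alt turn [ 3.07 -0.    0.  ] )
low [ 0.543 -0.103  0.01 ] | 0.08 0.0 -0.0 0.0 -0.0 -0.0 | rows 0.4 (alt turn [-3.14  0.   -0.  ] )
back [ 0.5  -0.11  0.01] | -0.0 -0.009 -0.176 0.0 -0.0 -0.0 | rows 0.9 (alt turn [-3.14  0.   -0.  ] )
push [ 0.551 -0.105  0.01 ] | -0.0 -0.0 0.208 0.0 -0.0 -0.0 | rows 1.0 (alt turn [-3.14  0.   -0.  ] )
```

```bash
python3 -m pendant '0.088 -0.759 0.684 -0.247 0 0.001;0.088 -0.759 0.684 -0.247 0 0.001;0.088 -0.759 0.684 -0.247 0 0.001;0.088 -0.759 0.684 -0.247 0 0.001;0.088 -0.759 0.684 -0.247 0 0.001;0.088 -0.759 0.684 -0.247 0 0.001' 1 45
python3 -m pendant '0.2 -0.955 0.362 0 0 0;0.2 -0.955 0.362 0 0 0;0.2 -0.955 0.362 0 0 0;0.2 -0.955 0.362 0 0 0;0.2 -0.955 0.362 0 0 0;0.2 -0.955 0.362 0 0 0'
python3 -m pendant '0.2 -0.899 0.342 0 0 0;0.2 -0.899 0.342 0 0 0;0.2 -0.899 0.342 0 0 0;0.2 -0.899 0.342 0 0 0;0.2 -0.899 0.342 0 0 0;0.2 -0.899 0.342 0 0 0;0.2 -0.899 0.342 0 0 0'
python3 - <<'E'
from plan import *
H=np.pi/2
o,y=np.array([.5411,-.0976]),.032
g=grip(o,y,-45)
plan([('c',g,.1,y+H),('d',g,.008,y+H)])
p,d,c=snap('wrist','w0');cv2.imwrite('pics/w0.png',p)
E
```

```text
time: 0.7
ee_pos: [0.3086, 0.3481, 0.2]
eef_rot: [-0.009, 0.707, 0.009, 0.707]
ft_force: [-0.6, 0.4, 0.9]
width: 0.0872
time: 1.3
ee_pos: [0.4047, 0.1131, 0.1493]
eef_rot: [-0.009, 0.707, 0.009, 0.707]
ft_force: [0.0, -0.4, 0.3]
width: 0.0868
time: 2.0
ee_pos: [0.4964, -0.104, 0.0993]
eef_rot: [-0.01, 0.707, 0.011, 0.707]
ft_force: [0.3, 0.3, -0.7]
width: 0.0872
t 2.0 jaw now 1.601 j7 [-0.42  0.2   0.59  1.94 -0.13  1.04  1.83]
c [ 0.496 -0.104  0.1  ] | -0.003 -0.001 -0.0 -0.001 -0.001 -0.001 | rows 0.0 (alt turn [ 3.14 -0.    0.  ] )
d [ 0.496 -0.104  0.008] | 0.368 0.0 -0.001 -0.0 0.0 0.0 | rows 1.8 (alt turn [ 3.14  0.   -0.  ] )
```

View pics/w0.png

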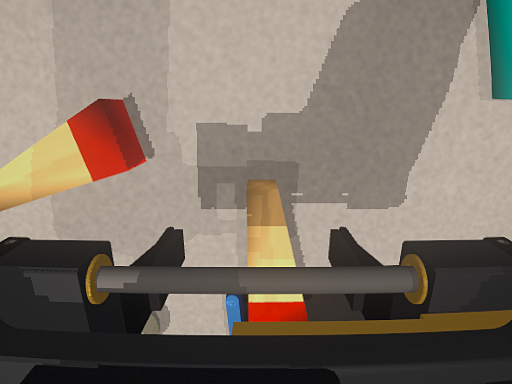

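Wrist view: wedge1 lies centred between the fingers, its thin end at about (262,190); wedge4 is at (80,160) and the turquoise one at (500,50). I grasp and place it.

```bash
python3 -m pendant '0.368 0 0 0 0 0;0.368 0 0 0 0 0;0.368 0 0 0 0 0' 1 45
python3 -m pendant '0 0 0 0 0 0;0 0 0 0 0 0;0 0 0 0 0 0;0 0 0 0 0 0;0 0 0 0 0 0' -1 45
python3 -m pendant '-0.08 0 0 0 0 0;-0.08 0 0 0 0 0'
python3 -m pendant '0 0 0.188 -0.046 0 0;0 0 0.188 -0.046 0 0;0 0 0.188 -0.046 0 0'
python3 - <<'E'
from plan import *
H=np.pi/2
g=grip(rk(-48,-58),RY,-45)
plan([('low',g,.010,RY+H),('back',rk(-137,-65.5),.010,RY+H),('push',rk(-85,-65.5),.010,RY+H)])
p,d,c=snap('side','s1');cv2.imwrite('pics/s1.png',cv2.resize(p[150:260,200:360],None,fx=4,fy=4))
E
```

```text
time: 2.35
ee_pos: [0.4928, -0.1012, 0.0039]
eef_rot: [-0.011, 0.71, 0.013, 0.704]
ft_force: [-0.3, -0.3, 0.1]
width: 0.0867
time: 2.85
ee_pos: [0.4971, -0.1036, 0.0087]
eef_rot: [-0.011, 0.706, 0.012, 0.708]
ft_force: [-0.4, 0.3, -1.3]
width: 0.0549
time: 3.05
ee_pos: [0.4979, -0.1039, 0.0299]
eef_rot: [-0.011, 0.706, 0.012, 0.708]
ft_force: [0.5, 1.1, 0.1]
width: 0.0389
time: 3.35
ee_pos: [0.5437, -0.1022, 0.0271]
eef_rot: [-0.035, 0.706, 0.036, 0.706]
ft_force: [-0.3, 0.5, -1.8]
width: 0.0315
t 3.35 jaw now 1.672 j7 [-0.35  0.41  0.54  1.88 -0.26  0.92  1.98]
low [ 0.543 -0.103  0.01 ] | 0.069 -0.003 -0.002 0.001 -0.0 -0.001 | rows 0.3 (alt turn [-3.14  0.   -0.  ] )
back [ 0.5  -0.11  0.01] | -0.0 -0.01 -0.176 -0.0 -0.0 0.0 | rows 0.9 (alt turn [3.14 0.   0.  ] )
push [ 0.551 -0.105  0.01 ] | -0.001 0.0 0.208 -0.0 -0.0 0.0 | rows 1.0 (alt turn [3.14 0.   0.  ] )
```

View pics/s1.png

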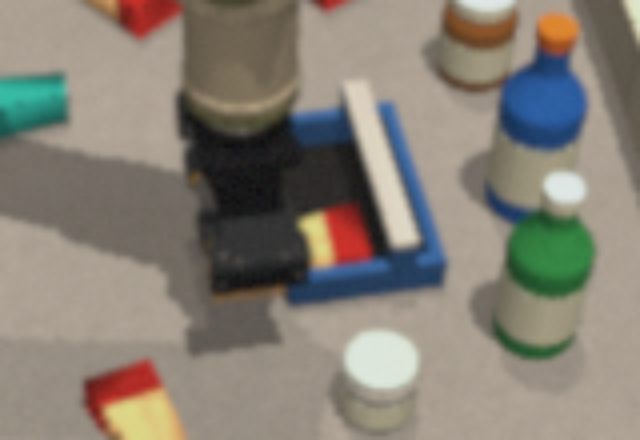

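The fingers needed longer than I gave them, but they caught the wedge's top and dragged it in. I release, back off, close and push.

```bash
python3 -m pendant '0 0 0 0 0 0;0 0 0 0 0 0;0 0 0 0 0 0;0 0 0 0 0 0' 0.3
python3 -m pendant '0 0 -0.176 0 0 0;0 0 -0.176 0 0 0;0 0 -0.176 0 0 0'
python3 -m pendant '0.069 -0.01 -0.19 0 0 0;0.069 -0.01 -0.19 0 0 0;0.069 -0.01 -0.19 0 0 0;0.069 -0.01 -0.19 0 0 0;0.069 -0.01 -0.19 0 0 0;0.069 -0.01 -0.19 0 0 0' -1
python3 - <<'E'
from plan import *
from meas import *
z=snap('top','t2');z=cam('t2');o,_,_=wedges(z);show(o)
for w in o: print(unrk(w['o']).round(1),(w['yaw']-RY).round(3))
H=np.pi/2
plan([('pre',rk(-150,-65.5),.010,RY+H),('push',rk(-85,-65.5),.010,RY+H)])
E
```

```text
time: 3.8
ee_pos: [0.5435, -0.1022, 0.0282]
eef_rot: [-0.035, 0.706, 0.036, 0.707]
ft_force: [-0.5, 0.9, 0.5]
width: 0.0533
time: 4.1
ee_pos: [0.4993, -0.1066, 0.0281]
eef_rot: [-0.035, 0.706, 0.036, 0.706]
ft_force: [0.2, 0.5, -0.6]
width: 0.0565
time: 4.7
ee_pos: [0.454, -0.1139, 0.011]
eef_rot: [-0.035, 0.706, 0.036, 0.707]
ft_force: [0.7, 0.7, -0.0]
width: 0.0164
px [173. 156.] o [0.6274 0.292 ] yaw -0.969 n 398 z 0.039 red 0.25 lo [-64. -22.] hi [67. 35.]
px [277. 159.] o [ 0.6143 -0.0991] yaw 0.654 n 161 z 0.041 red 0.51 lo [-24. -29.] hi [40. 26.]
px [179. 207.] o [0.4361 0.2631] yaw -0.86 n 384 z 0.04 red 0.28 lo [-64. -20.] hi [67. 36.]
px [328. 202.] o [ 0.4658 -0.2792] yaw 1.987 n 346 z 0.04 red 0.15 lo [-61. -24.] hi [71. 28.]
[ 30.2 321.5] -1.069
[-22.  -66.3] 0.554
[-163.1  311.8] -0.96
[-187.6 -230.7] 1.887
t 4.75 jaw now 1.672 j7 [-0.37  0.26  0.57  2.1  -0.19  0.83  1.99]
pre [ 0.487 -0.111  0.01 ] | 0.004 -0.002 0.133 0.001 0.001 -0.001 | rows 0.7 (alt turn [-3.14  0.    0.  ] )
push [ 0.551 -0.105  0.01 ] | -0.0 -0.0 0.26 -0.0 -0.0 0.0 | rows 1.3 (alt turn [3.14 0.   0.  ] )
```

```bash
python3 -m pendant '0.004 -0.002 0.13 0 0 0;0.004 -0.002 0.17 0 0 0;0.004 -0.002 0.23 0 0 0;0.004 -0.002 0.29 0 0 0;0.004 -0.002 0.34 0 0 0;0.004 -0.002 0.39 0 0 0;0.004 -0.002 0.39 0 0 0'
python3 -m pendant '0 0 0.012 0 0 0;0 0 0.024 0 0 0;0 0 0.024 0 0 0'
python3 - <<'E'
from plan import *
s=r.read_state();print(unrk(s['ee_pos'][:2]),s['ft_force'])
E
```

```text
time: 5.45
ee_pos: [0.5511, -0.1042, 0.0096]
eef_rot: [-0.036, 0.706, 0.036, 0.707]
ft_force: [-0.5, 0.3, 0.5]
width: 0.0007
time: 5.75
ee_pos: [0.5558, -0.104, 0.0097]
eef_rot: [-0.035, 0.706, 0.036, 0.706]
ft_force: [-0.5, -0.9, 0.1]
width: 0.0009
[-80.66525607 -65.36180078] [-0.47097332 -0.91404866  0.13107563]
```

```bash
python3 -m pendant '0 0 0.012 0 0 0;0 0 0.02 0 0 0;0 0 0.02 0 0 0'
python3 -m pendant '0 0 0.008 0 0 0;0 0 0.016 0 0 0;0 0 0.016 0 0 0'
python3 - <<'E'
from plan import *
s=r.read_state();print(unrk(s['ee_pos'][:2]),s['ft_force'])
p,d,c=snap('wrist','w2');cv2.imwrite('pics/w2.png',p)
E
```

```text
time: 6.05
ee_pos: [0.5573, -0.104, 0.009]
eef_rot: [-0.034, 0.709, 0.036, 0.704]
ft_force: [-14.0, -0.4, 10.1]
width: 0.0006
time: 6.35
ee_pos: [0.5573, -0.1041, 0.0082]
eef_rot: [-0.033, 0.711, 0.036, 0.701]
ft_force: [-31.7, -0.2, 21.8]
width: 0.0006
[-79.17132764 -65.61229502] [-31.67628493  -0.15137994  21.75361564]
```

View pics/w2.png

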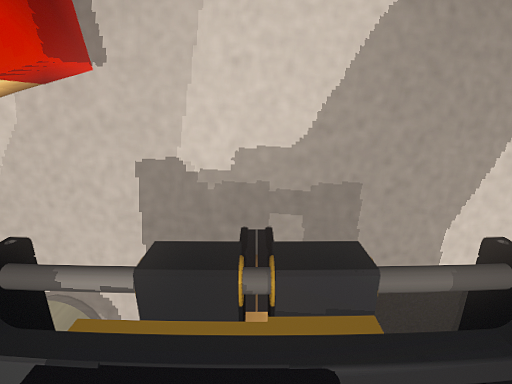

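The push stalled firmly at rack x = −79.2, where half a finger's thickness puts a seated wedge. Wrist view: the fingers are against the thin end, with wedge4 at upper left. I back off and plan wedge4.

```bash
python3 -m pendant '0 0 -0.2 0 0 0;-0.3 0 -0.3 0 0 0;-0.35 0 -0.3 0 0 0;-0.35 0 -0.3 0 0 0' 1
python3 - <<'E'
from plan import *
H=np.pi/2
o,y=np.array([.4658,-.2737]),1.911
g=grip(o,y,42); b=grip(rk(-48,-16),RY+np.pi,42)
m=(g+b)/2
ang=y+(RY+np.pi-y)*.5
plan([('over',g,.1,y+H),('down',g,.008,y+H),('lift',g,.06,y+H),('mid',m-[.03,0],.06,ang+H),('b',b,.06,RY+np.pi+H),('low',b,.0095,RY+H),('back',rk(-150,-23),.0095,RY+H)])
E
```

```text
time: 6.8
ee_pos: [0.4918, -0.1117, 0.1019]
eef_rot: [-0.034, 0.703, 0.036, 0.709]
ft_force: [0.7, 0.8, -0.2]
width: 0.0251
t 6.8 jaw now 1.67 j7 [-0.42  0.18  0.61  1.95 -0.13  1.03  1.92]
over [ 0.447 -0.236  0.1  ] | 0.005 -0.476 -0.227 0.887 0.004 -0.005 | rows 8.9 (alt turn [-1.81  0.01  0.01] )
down [ 0.447 -0.236  0.008] | 0.368 0.0 0.0 -0.0 -0.0 0.0 | rows 1.8 (alt turn [3.14 0.   0.  ] )
lift [ 0.447 -0.236  0.06 ] | -0.208 0.0 0.0 -0.0 -0.0 0.0 | rows 1.0 (alt turn [3.14 0.   0.  ] )
mid [ 0.465 -0.148  0.06 ] | -0.0 0.183 -0.307 -0.444 -0.0 0.0 | rows 4.4 (alt turn [2.48 0.   0.  ] )
b [ 0.542 -0.061  0.06 ] | -0.001 0.461 0.074 -0.444 -0.0 0.0 | rows 4.4 (alt turn [2.48 0.   0.  ] )
low [ 0.542 -0.061  0.01 ] | 0.202 0.0 0.0 0.0 -0.0 0.0 | rows 1.0 (alt turn [-3.14 -0.   -0.  ] )
back [ 0.483 -0.069  0.01 ] | 0.001 -0.008 -0.24 0.0 -0.0 0.0 | rows 1.2 (alt turn [-3.14 -0.   -0.  ] )
```

```bash
python3 -m pendant '0.005 -0.476 -0.227 0.8 0.004 -0.005;0.005 -0.476 -0.227 0.8 0.004 -0.005;0.005 -0.476 -0.227 0.8 0.004 -0.005;0.005 -0.476 -0.227 0.8 0.004 -0.005;0.005 -0.476 -0.227 0.8 0.004 -0.005;0.005 -0.476 -0.227 0.8 0.004 -0.005;0.005 -0.476 -0.227 0.8 0.004 -0.005;0.005 -0.476 -0.227 0.8 0.004 -0.005' 1
python3 -m pendant '0 0 0 0.08 0 0;0 0 0 0.087 0 0;0 0 0 0.087 0 0'
python3 - <<'E'
from plan import *
H=np.pi/2
o,y=np.array([.4658,-.2737]),1.911
g=grip(o,y,42)
plan([('over',g,.1,y+H),('down',g,.008,y+H)])
p,d,c=snap('wrist','w3');cv2.imwrite('pics/w3.png',p)
from meas import *
z=snap('top','t3');z=cam('t3');o,_,_=wedges(z);show(o)
for w in o: print(unrk(w['o']).round(1),(w['yaw']-RY).round(3))
E
```

```text
time: 7.6
ee_pos: [0.4456, -0.2348, 0.0955]
eef_rot: [0.369, 0.604, -0.373, 0.6]
ft_force: [0.2, 0.7, 0.2]
width: 0.0846
time: 7.9
ee_pos: [0.4456, -0.2347, 0.0955]
eef_rot: [0.405, 0.58, -0.409, 0.576]
ft_force: [0.1, -0.1, 0.4]
width: 0.0872
t 7.9 jaw now 0.344 j7 [-0.4   0.25  0.89  1.96 -0.22  1.04  0.94]
over [ 0.447 -0.236  0.1  ] | -0.018 0.005 0.006 0.003 -0.001 0.006 | rows 0.1 (alt turn [-3.14 -0.01 -0.  ] )
down [ 0.447 -0.236  0.008] | 0.368 -0.001 -0.0 -0.0 0.0 -0.0 | rows 1.8 (alt turn [ 3.14 -0.   -0.  ] )
px [173. 156.] o [0.6274 0.2924] yaw -0.959 n 400 z 0.04 red 0.25 lo [-63. -23.] hi [67. 34.]
px [279. 160.] o [ 0.6237 -0.0983] yaw -3.091 n 244 z 0.04 red 0.0 lo [-39. -27.] hi [60. 20.]
px [179. 207.] o [0.4362 0.2635] yaw -0.855 n 390 z 0.039 red 0.28 lo [-64. -20.] hi [67. 35.]
[ 30.2 321.9] -1.059
[-12.5 -66.5] -3.191
[-163.   312.2] -0.955
```

View pics/w3.png

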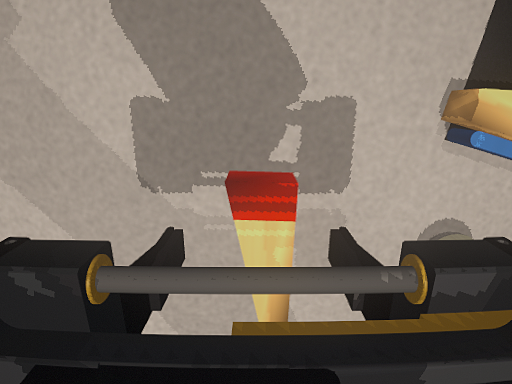

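Wrist view: wedge4's red thick end at (262,195), centred between the fingers; seated wedge1 is at right, (480,105). I grasp it.

```bash
python3 -m pendant '0.35 0.005 0.006 0.003 0 0.006;0.35 0.005 0.006 0.003 0 0.006;0.35 0.005 0.006 0.003 0 0.006' 1 50
python3 -m pendant '0 0 0 0 0 0;0 0 0 0 0 0;0 0 0 0 0 0;0 0 0 0 0 0;0 0 0 0 0 0;0 0 0 0 0 0;0 0 0 0 0 0;0 0 0 0 0 0' -1 50
python3 -m pendant '-0.208 0 0 0 0 0;-0.208 0 0 0 0 0;-0.208 0 0 0 0 0'
python3 -m pendant '0 0.183 -0.307 -0.444 0 0;0 0.183 -0.307 -0.444 0 0;0 0.183 -0.307 -0.444 0 0;0 0.183 -0.307 -0.444 0 0;0 0.183 -0.307 -0.444 0 0'
python3 - <<'E'
from plan import *
H=np.pi/2
b=grip(rk(-48,-16),RY+np.pi,42)
plan([('b',b,.06,RY+np.pi+H),('low',b,.0095,RY+H),('back',rk(-150,-23),.0095,RY+H)])
p,d,c=snap('wrist','w4')
z=snap('side','s4');z=cam('s4')
from meas import *
z2=cam('w4');h=cv2.cvtColor(z2['p'],cv2.COLOR_BGR2HSV)
# tilt of held wedge top: fit plane to wood/red points near tool via side camera
hs=cv2.cvtColor(z['p'],cv2.COLOR_BGR2HSV); vv,uu=np.mgrid[:384,:512]; W=pts(z,np.c_[uu.ravel(),vv.ravel()]);Hh=hs[...,0].ravel();S=hs[...,1].ravel()
e=r.read_state()['ee_pos']; k=((Hh<30)|(Hh>172))&(S>80)&(np.linalg.norm(W[:,:2]-e[:2],axis=1)<.14)&(W[:,2]>.06)&(W[:,2]<.15)
print(k.sum(),W[k].min(0).round(3),W[k].max(0).round(3)); A=np.c_[W[k][:,:2],np.ones(k.sum())]; print(np.linalg.lstsq(A,W[k][:,2],rcond=None)[0].round(3))
E
```

```text
time: 8.3
ee_pos: [0.4434, -0.2349, 0.0045]
eef_rot: [0.408, 0.579, -0.409, 0.574]
ft_force: [-0.7, 0.3, -0.5]
width: 0.0866
time: 9.1
ee_pos: [0.4473, -0.2359, 0.0088]
eef_rot: [0.41, 0.577, -0.408, 0.577]
ft_force: [-0.1, 1.8, 6.3]
width: 0.0506
time: 9.4
ee_pos: [0.4471, -0.236, 0.0609]
eef_rot: [0.41, 0.576, -0.408, 0.577]
ft_force: [0.5, -0.7, -2.1]
width: 0.0508
time: 9.9
ee_pos: [0.4634, -0.1478, 0.059]
eef_rot: [0.196, 0.68, -0.196, 0.679]
ft_force: [0.0, -0.1, -2.4]
width: 0.0504
t 9.9 jaw now 1.009 j7 [-0.45  0.23  0.74  2.03 -0.19  0.95  1.4 ]
b [ 0.542 -0.061  0.06 ] | -0.004 0.463 0.081 -0.441 -0.001 -0.001 | rows 4.4 (alt turn [ 2.48 -0.    0.  ] )
low [ 0.542 -0.061  0.01 ] | 0.202 0.0 -0.0 0.0 -0.001 0.0 | rows 1.0 (alt turn [-3.14 -0.   -0.  ] )
back [ 0.483 -0.069  0.01 ] | -0.0 -0.009 -0.24 0.0 0.0 0.0 | rows 1.2 (alt turn [-3.14 -0.    0.  ] )
525 [ 0.455 -0.22   0.06 ] [ 0.567 -0.125  0.15 ]
[-0.106  0.058  0.153]
```

```bash
python3 -m pendant '-0.004 0.463 0.081 -0.441 0 0;-0.004 0.463 0.081 -0.441 0 0;-0.004 0.463 0.081 -0.441 0 0;-0.004 0.463 0.081 -0.441 0 0;-0.004 0.463 0.081 -0.441 0 0;-0.004 0.463 0.081 -0.441 0 0'
python3 - <<'E'
from plan import *
H=np.pi/2
b=grip(rk(-48,-16),RY+np.pi,42)
plan([('low',b,.0095,RY+H),('back',rk(-150,-23),.0095,RY+H)])
p,d,c=snap('side','s5');q,d,c=snap('top','t5')
cv2.imwrite('pics/s5.png',np.hstack([cv2.resize(p[150:250,220:320],None,fx=4,fy=4),cv2.resize(q[110:210,210:310],None,fx=4,fy=4)]))
E
```

```text
time: 10.6
ee_pos: [0.5431, -0.0619, 0.0604]
eef_rot: [-0.032, 0.707, 0.033, 0.706]
ft_force: [-0.3, -0.5, -2.7]
width: 0.0508
t 10.6 jaw now 1.663 j7 [-0.44  0.35  0.55  1.87 -0.21  0.98  1.87]
low [ 0.542 -0.061  0.01 ] | 0.204 0.005 -0.003 -0.005 -0.001 -0.001 | rows 1.0 (alt turn [ 3.13 -0.    0.  ] )
back [ 0.483 -0.069  0.01 ] | -0.001 -0.009 -0.24 -0.0 0.0 0.0 | rows 1.2 (alt turn [ 3.14  0.   -0.  ] )
```

View pics/s5.png

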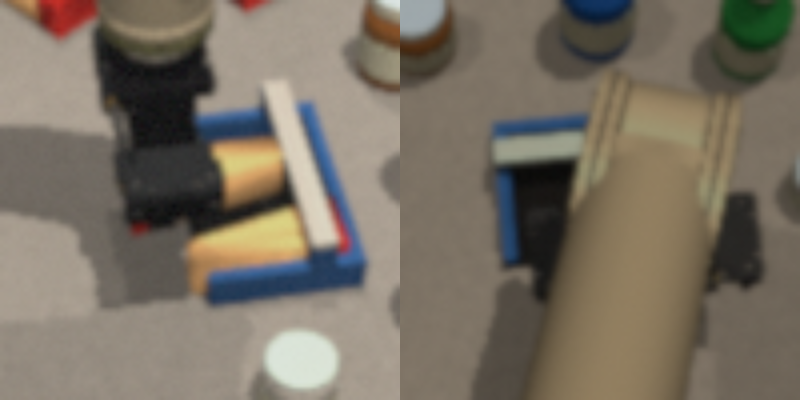

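Side crop: wedge4 is held level, thin end towards the rack, and wedge1 is seated with its red end at the back wall (340,235). I lower, release, back off and close.

```bash
python3 -m pendant '0.1 0.005 -0.003 -0.005 0 0;0.202 0.005 -0.003 -0.005 0 0;0.202 0.005 -0.003 -0.005 0 0'
python3 -m pendant '0 0 0 0 0 0;0 0 0 0 0 0;0 0 0 0 0 0' 0.7
python3 -m pendant '0 0 -0.1 0 0 0;0 -0.009 -0.24 0 0 0;0 -0.009 -0.24 0 0 0'
python3 -m pendant '0 0 0 0 0 0;0 0 0 0 0 0;0 0 0 0 0 0;0 0 0 0 0 0;0 0 0 0 0 0;0 0 0 0 0 0' -1
python3 - <<'E'
from plan import *
H=np.pi/2
plan([('p1',rk(-135,-23),.0095,RY+H),('p2',rk(-84,-23),.0095,RY+H)])
p,d,c=snap('side','s6')
from meas import *
z=cam('s6');o,_,_=wedges(z);show(o)
for w in o: print(unrk(w['o']).round(1),(w['yaw']-RY).round(3))
E
```

```text
time: 11.0
ee_pos: [0.5416, -0.0604, 0.0088]
eef_rot: [-0.034, 0.707, 0.035, 0.705]
ft_force: [-0.5, 0.7, -0.9]
width: 0.0503
time: 11.3
ee_pos: [0.5435, -0.0607, 0.0119]
eef_rot: [-0.035, 0.706, 0.036, 0.707]
ft_force: [-0.1, -0.1, 0.5]
width: 0.0668
time: 11.6
ee_pos: [0.4795, -0.0698, 0.0107]
eef_rot: [-0.034, 0.707, 0.035, 0.705]
ft_force: [-0.8, -0.8, -0.1]
width: 0.0733
time: 12.2
ee_pos: [0.4836, -0.0689, 0.0108]
eef_rot: [-0.035, 0.706, 0.036, 0.706]
ft_force: [-0.7, -0.2, 0.6]
width: 0.0338
t 12.2 jaw now 1.672 j7 [-0.44  0.3   0.55  2.05 -0.21  0.84  1.9 ]
p1 [ 0.497 -0.067  0.01 ] | 0.005 0.001 0.056 0.001 0.0 -0.001 | rows 0.3 (alt turn [-3.14  0.    0.  ] )
p2 [ 0.548 -0.062  0.01 ] | 0.0 0.0 0.204 -0.0 0.0 0.0 | rows 1.0 (alt turn [ 3.14  0.   -0.  ] )
px [277. 138.] o [0.6387 0.2807] yaw -0.992 n 260 z 0.039 red 0.39 lo [-69. -26.] hi [67. 36.]
px [277. 206.] o [ 0.6123 -0.081 ] yaw 2.714 n 677 z 0.041 red 0.06 lo [-63. -56.] hi [88. 55.]
[ 40.3 309.1] -1.092
[-22.2 -48.2] 2.614
```

```bash
python3 -m pendant '0 0 0 0 0 0;0 0 0.05 0 0 0;0 0 0.1 0 0 0;0 0 0.15 0 0 0;0 0 0.2 0 0 0;0 0 0.24 0 0 0;0 0 0.268 0 0 0;0 0 0.268 0 0 0'
python3 -m pendant '0 0 0.01 0 0 0;0 0 0.024 0 0 0;0 0 0.024 0 0 0'
python3 - <<'E'
from plan import *
s=r.read_state();print(unrk(s['ee_pos'][:2]),s['ft_force'])
E
```

```text
time: 13.05
ee_pos: [0.5508, -0.0621, 0.0109]
eef_rot: [-0.035, 0.706, 0.036, 0.707]
ft_force: [1.0, -0.1, 0.9]
width: 0.0005
time: 13.35
ee_pos: [0.5533, -0.0619, 0.0103]
eef_rot: [-0.035, 0.708, 0.036, 0.704]
ft_force: [-10.7, -1.2, 8.2]
width: 0.0005
[-78.92762377 -23.25315997] [-10.69531612  -1.21221748   8.19423514]
```

```bash
python3 -m pendant '0 0 -0.2 0 0 0;-0.3 0 -0.3 0 0 0;-0.35 0 -0.3 0 0 0;-0.35 0 -0.3 0 0 0' 1
python3 - <<'E'
from plan import *
H=np.pi/2
o,y=np.array([.6278,.2918]),-.972
g=grip(o,y,-45); e=r.read_state()['ee_pos'][:2]
plan([('m',(g+e)/2,.1,(y+RY)/2+H),('over',g,.1,y+H),('down',g,.008,y+H)])
E
```

```text
time: 13.75
ee_pos: [0.4831, -0.0697, 0.103]
eef_rot: [-0.034, 0.703, 0.036, 0.709]
ft_force: [1.2, -0.5, -0.2]
width: 0.0247
t 13.75 jaw now 1.67 j7 [-0.5   0.14  0.6   1.99 -0.1   1.03  1.81]
m [0.541 0.128 0.1  ] | 0.016 0.765 0.308 0.357 0.005 -0.003 | rows 4.1 (alt turn [-2.61  0.01  0.01] )
over [0.598 0.326 0.1  ] | 0.0 0.814 -0.126 0.357 -0.0 0.0 | rows 4.1 (alt turn [-2.61 -0.   -0.  ] )
down [0.598 0.326 0.008] | 0.368 0.0 0.0 0.0 -0.0 0.0 | rows 1.8 (alt turn [-3.14 -0.   -0.  ] )
```

```bash
python3 -m pendant '0.016 0.765 0.308 0.357 0.005 -0.003;0.016 0.765 0.308 0.357 0.005 -0.003;0.016 0.765 0.308 0.357 0.005 -0.003;0.016 0.765 0.308 0.357 0.005 -0.003;0.016 0.765 0.308 0.357 0.005 -0.003' 1
python3 -m pendant '0 0.814 -0.126 0.357 0 0;0 0.814 -0.126 0.357 0 0;0 0.814 -0.126 0.357 0 0;0 0.814 -0.126 0.357 0 0;0 0.814 -0.126 0.357 0 0;0 0.814 -0.126 0.357 0 0'
python3 - <<'E'
from plan import *
H=np.pi/2
o,y=np.array([.6278,.2918]),-.972
g=grip(o,y,-45); b=grip(rk(-48,24),RY,-45)
plan([('down',g,.008,y+H),('lift',g,.06,y+H),('m',(g+b)/2-[.05,0],.06,(y+RY)/2+H),('b',b,.06,RY+H)])
p,d,c=snap('wrist','w7');cv2.imwrite('pics/w7.png',p)
from meas import *
z=snap('top','t7');z=cam('t7');cv2.imwrite('pics/t7.png',np.hstack([cv2.resize(p,(400,300)),cv2.resize(z['p'][130:205,220:320],(400,300))]))
o,_,_=wedges(z);show(o)
for w in o: print(unrk(w['o']).round(1),(w['yaw']-RY).round(3))
E
```

```text
time: 14.25
ee_pos: [0.5389, 0.1355, 0.0939]
eef_rot: [0.151, 0.693, -0.152, 0.688]
ft_force: [-0.6, -0.5, -0.8]
width: 0.0642
time: 14.85
ee_pos: [0.5955, 0.3279, 0.0925]
eef_rot: [0.326, 0.628, -0.331, 0.624]
ft_force: [-0.7, -0.6, 0.2]
width: 0.0866
t 14.85 jaw now 0.604 j7 [-0.94  0.6   0.54  1.46 -0.32  1.18  0.25]
down [0.598 0.326 0.008] | 0.338 0.007 0.013 0.004 -0.001 0.006 | rows 1.7 (alt turn [-3.14 -0.01 -0.  ] )
lift [0.598 0.326 0.06 ] | -0.208 0.001 -0.0 -0.0 -0.0 -0.0 | rows 1.0 (alt turn [ 3.14 -0.    0.  ] )
m [0.517 0.152 0.06 ] | -0.0 -0.661 0.39 -0.358 -0.0 -0.0 | rows 3.8 (alt turn [ 2.6 -0.   0. ] )
b [ 0.535 -0.021  0.06 ] | -0.001 -0.599 0.36 -0.357 -0.0 -0.0 | rows 3.6 (alt turn [ 2.61 -0.    0.  ] )
px [178. 152.] o [0.6426 0.2752] yaw -0.956 n 273 z 0.039 red 0.38 lo [-34. -25.] hi [44. 32.]
px [272. 162.] o [ 0.617  -0.0747] yaw -3.177 n 551 z 0.04 red 0.21 lo [-47. -46.] hi [61. 47.]
px [182. 204.] o [0.4466 0.2516] yaw -0.788 n 305 z 0.039 red 0.36 lo [-49. -23.] hi [53. 32.]
[ 43.6 303.3] -1.056
[-16.8 -42.3] -3.277
[-153.8  299.3] -0.888
```

View pics/t7.png

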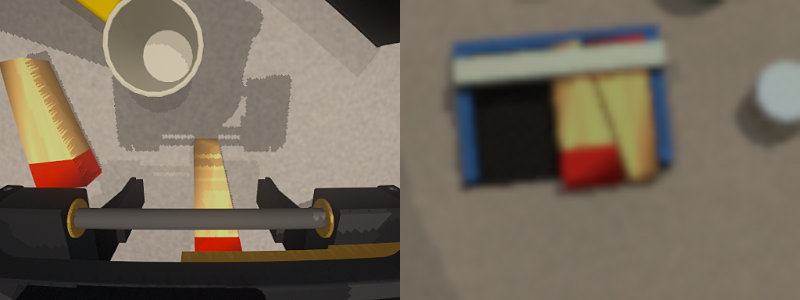

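Left: wedge2's thin end is centred between the fingers at (208,150) and the beaker at (150,50) is clear. Right: wedges 1 and 4 are seated head to tail at the −y side. I grasp wedge2.

```bash
python3 -m pendant '0.338 0.007 0.013 0.004 0 0.006;0.338 0.007 0.013 0.004 0 0.006;0.338 0.007 0.013 0.004 0 0.006' 1 50
python3 -m pendant '0 0 0 0 0 0;0 0 0 0 0 0;0 0 0 0 0 0;0 0 0 0 0 0;0 0 0 0 0 0;0 0 0 0 0 0;0 0 0 0 0 0;0 0 0 0 0 0' -1 50
python3 -m pendant '0 0 0 0 0 0;-0.1 0 0 0 0 0;-0.208 0 0 0 0 0;-0.208 0 0 0 0 0'
python3 - <<'E'
from plan import *
H=np.pi/2
y=-.972
g=r.read_state()['ee_pos'][:2]; b=grip(rk(-48,24),RY,-45)
plan([('m',(g+b)/2-[.05,0],.06,(y+RY)/2+H),('b',b,.06,RY+H)])
E
```

```text
time: 15.25
ee_pos: [0.5958, 0.3208, 0.0047]
eef_rot: [0.331, 0.626, -0.334, 0.622]
ft_force: [-0.8, -0.4, 0.8]
width: 0.0872
time: 16.05
ee_pos: [0.5988, 0.3252, 0.0095]
eef_rot: [0.333, 0.625, -0.33, 0.624]
ft_force: [1.2, 0.4, 1.7]
width: 0.0311
time: 16.45
ee_pos: [0.6003, 0.3251, 0.0645]
eef_rot: [0.334, 0.624, -0.329, 0.625]
ft_force: [0.5, 0.9, -1.4]
width: 0.0309
t 16.45 jaw now 0.594 j7 [-0.93  0.62  0.53  1.49 -0.34  1.11  0.26]
m [0.518 0.152 0.06 ] | 0.013 -0.662 0.389 -0.36 -0.0 -0.004 | rows 3.8 (alt turn [ 2.6  -0.01  0.  ] )
b [ 0.535 -0.021  0.06 ] | -0.0 -0.599 0.356 -0.358 -0.0 -0.0 | rows 3.6 (alt turn [ 2.6 -0.   0. ] )
```

```bash
python3 -m pendant '-0.107 -0.662 0.389 -0.36 0 -0.004;-0.107 -0.662 0.389 -0.36 0 -0.004;-0.107 -0.662 0.389 -0.36 0 -0.004;-0.107 -0.662 0.389 -0.36 0 -0.004;-0.107 -0.662 0.389 -0.36 0 -0.004'
python3 -m pendant '0 -0.599 0.356 -0.358 0 0;0 -0.599 0.356 -0.358 0 0;0 -0.599 0.356 -0.358 0 0;0 -0.599 0.356 -0.358 0 0;0 -0.599 0.356 -0.358 0 0;0 -0.599 0.356 -0.358 0 0'
python3 - <<'E'
from plan import *
H=np.pi/2
b=grip(rk(-48,24),RY,-45)
plan([('low1',b,.06,RY+H),('low',b,.0105,RY+H),('back',rk(-150,16),.0105,RY+H)])
p,d,c=snap('side','s8')
cv2.imwrite('pics/s8.png',cv2.resize(p[150:250,220:320],None,fx=5,fy=5))
E
```

```text
time: 16.95
ee_pos: [0.5138, 0.1448, 0.087]
eef_rot: [0.153, 0.692, -0.156, 0.688]
ft_force: [0.3, -0.6, -1.8]
width: 0.0307
time: 17.55
ee_pos: [0.5327, -0.0228, 0.0868]
eef_rot: [-0.035, 0.708, 0.034, 0.704]
ft_force: [-0.0, 0.5, -2.9]
width: 0.0305
t 17.55 jaw now 1.668 j7 [-0.5   0.28  0.52  1.88 -0.16  1.03  1.76]
low1 [ 0.535 -0.021  0.06 ] | 0.107 0.004 0.011 -0.002 -0.004 0.001 | rows 0.5 (alt turn [3.14 0.   0.01] )
low [ 0.535 -0.021  0.01 ] | 0.198 0.0 -0.001 0.0 0.0 -0.0 | rows 1.0 (alt turn [-3.14  0.    0.  ] )
back [ 0.479 -0.03   0.01 ] | -0.0 -0.011 -0.228 0.0 0.0 -0.0 | rows 1.1 (alt turn [-3.14  0.    0.  ] )
```

View pics/s8.png

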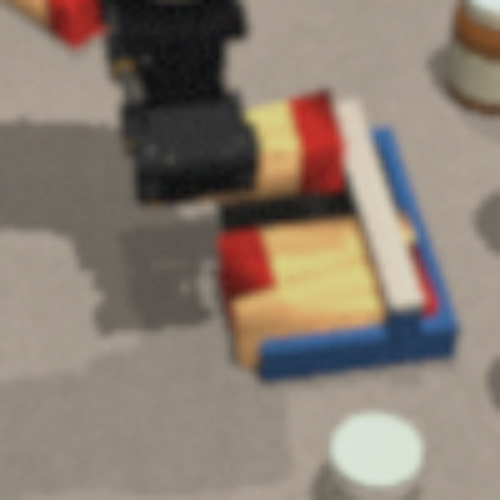

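Side crop: wedge2 is held level, its thick end just in front of the bar (325,140). I lower it without the small forward correction.

```bash
python3 -m pendant '0.1 0.004 0 -0.002 -0.004 0;0.2 0.004 0 -0.002 -0.004 0;0.305 0.004 0 -0.002 -0.004 0;0.305 0.004 0 -0.002 -0.004 0'
python3 -m pendant '0 0 0 0 0 0;0 0 0 0 0 0;0 0 0 0 0 0' 0.1
python3 -m pendant '0 0 -0.1 0 0 0;0 -0.011 -0.228 0 0 0;0 -0.011 -0.228 0 0 0'
python3 -m pendant '0 0 0 0 0 0;0 0 0 0 0 0;0 0 0 0 0 0;0 0 0 0 0 0;0 0 0 0 0 0;0 0 0 0 0 0' -1
python3 - <<'E'
from plan import *
H=np.pi/2
plan([('p1',rk(-135,17),.0105,RY+H),('p2',rk(-84,17),.0105,RY+H)])
E
```

```text
time: 18.0
ee_pos: [0.5312, -0.0192, 0.0089]
eef_rot: [-0.038, 0.707, 0.037, 0.705]
ft_force: [-0.5, 1.4, -3.2]
width: 0.0297
time: 18.3
ee_pos: [0.5338, -0.0209, 0.0126]
eef_rot: [-0.037, 0.705, 0.036, 0.707]
ft_force: [0.1, 0.4, -0.5]
width: 0.0443
time: 18.6
ee_pos: [0.4732, -0.0306, 0.0113]
eef_rot: [-0.036, 0.706, 0.036, 0.706]
ft_force: [0.2, 0.6, 0.2]
width: 0.0477
time: 19.2
ee_pos: [0.4766, -0.0298, 0.0112]
eef_rot: [-0.037, 0.706, 0.036, 0.707]
ft_force: [0.5, -0.6, -0.1]
width: 0.0077
t 19.2 jaw now 1.675 j7 [-0.5   0.27  0.51  2.08 -0.18  0.83  1.8 ]
p1 [ 0.493 -0.027  0.01 ] | 0.003 0.002 0.068 0.003 0.001 0.001 | rows 0.3 (alt turn [-3.14 -0.    0.  ] )
p2 [ 0.544 -0.022  0.01 ] | 0.0 0.001 0.204 -0.0 0.0 -0.0 | rows 1.0 (alt turn [ 3.14 -0.   -0.  ] )
```

```bash
python3 -m pendant '0 0.006 0.02 0.003 0 0;0.003 0.008 0.07 0.003 0 0;0.003 0.008 0.12 0.003 0 0;0.003 0.008 0.17 0.003 0 0;0.003 0.008 0.22 0.003 0 0;0.003 0.008 0.25 0.003 0 0;0.003 0.008 0.276 0.003 0 0;0.003 0.008 0.276 0.003 0 0'
python3 -m pendant '0 0 0.01 0 0 0;0 0 0.024 0 0 0;0 0 0.024 0 0 0'
python3 - <<'E'
from plan import *
s=r.read_state();print(unrk(s['ee_pos'][:2]),s['ft_force'])
E
```

```text
time: 20.0
ee_pos: [0.5456, -0.0205, 0.0106]
eef_rot: [-0.036, 0.705, 0.035, 0.707]
ft_force: [0.6, -0.0, 0.4]
width: 0.0003
time: 20.3
ee_pos: [0.5491, -0.0203, 0.0103]
eef_rot: [-0.035, 0.707, 0.035, 0.706]
ft_force: [-8.2, -0.0, 4.1]
width: 0.0007
[-78.92080152  18.62150134] [-8.22247583e+00 -7.35204796e-03  4.07625639e+00]
```

```bash
python3 -m pendant '0 0 -0.2 0 0 0;-0.3 0 -0.25 0 0 0;-0.35 0 -0.25 0 0 0;-0.35 0 -0.25 0 0 0' 1
python3 - <<'E'
from plan import *
H=np.pi/2
o,y=np.array([.4365,.2633]),-.857
g=grip(o,y,42); e=r.read_state()['ee_pos'][:2]
plan([('m',(g+e)/2,.1,(y+RY)/2+H),('over',g,.1,y+H)])
E
```

```text
time: 20.7
ee_pos: [0.4908, -0.0262, 0.1027]
eef_rot: [-0.034, 0.703, 0.035, 0.71]
ft_force: [1.3, -0.9, 0.4]
width: 0.0244
t 20.7 jaw now 1.669 j7 [-0.55  0.14  0.55  1.98 -0.09  1.03  1.71]
m [0.479 0.104 0.1  ] | 0.011 0.524 0.005 0.318 0.006 -0.002 | rows 3.2 (alt turn [-2.66  0.    0.01] )
over [0.468 0.235 0.1  ] | 0.0 0.468 -0.236 0.319 0.0 0.0 | rows 3.2 (alt turn [-2.66 -0.    0.  ] )
```

```bash
python3 -m pendant '0.011 0.524 0.005 0.318 0.006 -0.002;0.011 0.524 0.005 0.318 0.006 -0.002;0.011 0.524 0.005 0.318 0.006 -0.002;0.011 0.524 0.005 0.318 0.006 -0.002' 1
python3 -m pendant '0 0.468 -0.236 0.319 0 0;0 0.468 -0.236 0.319 0 0;0 0.468 -0.236 0.319 0 0;0 0.468 -0.236 0.319 0 0;0 0.468 -0.236 0.319 0 0'
python3 - <<'E'
from plan import *
H=np.pi/2
o,y=np.array([.4365,.2633]),-.857
g=grip(o,y,42)
plan([('down',g,.008,y+H),('lift',g,.095,y+H)])
p,d,c=snap('wrist','w9')
q,_,_=snap('top','t9');cv2.imwrite('pics/t9.png',np.hstack([cv2.resize(p,(400,300)),cv2.resize(q[130:205,220:320],(400,300))]))
E
```

```text
time: 21.1
ee_pos: [0.476, 0.11, 0.0949]
eef_rot: [0.131, 0.697, -0.133, 0.692]
ft_force: [-0.3, -0.7, 0.2]
width: 0.0566
time: 21.6
ee_pos: [0.4648, 0.2358, 0.0946]
eef_rot: [0.291, 0.645, -0.295, 0.642]
ft_force: [0.1, 0.3, 0.9]
width: 0.086
t 21.6 jaw now 0.716 j7 [-0.95  0.23  0.45  1.9  -0.12  1.04  0.26]
down [0.468 0.235 0.008] | 0.346 0.009 0.012 0.002 -0.002 0.005 | rows 1.7 (alt turn [-3.14 -0.01 -0.  ] )
lift [0.468 0.235 0.095] | -0.348 -0.001 -0.0 -0.0 0.0 0.0 | rows 1.7 (alt turn [ 3.14  0.   -0.  ] )
```

View pics/t9.png

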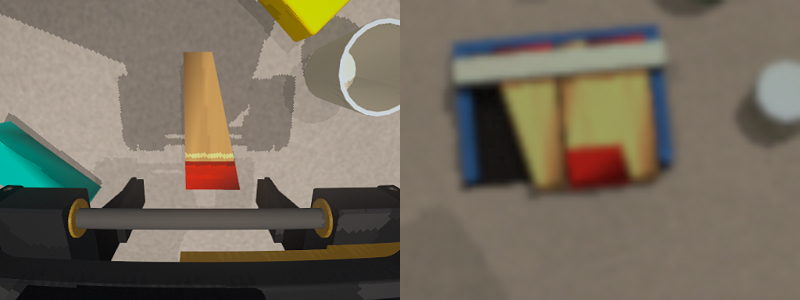

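Left: wedge3's thick end is centred at (212,175). Right: three are seated, and the remaining gap at the +y wall narrows to the back. I grasp wedge3.

```bash
python3 -m pendant '0.346 0.009 0.012 0.002 0 0.005;0.346 0.009 0.012 0.002 0 0.005;0.346 0.009 0.012 0.002 0 0.005' 1 50
python3 -m pendant '0 0 0 0 0 0;0 0 0 0 0 0;0 0 0 0 0 0;0 0 0 0 0 0;0 0 0 0 0 0;0 0 0 0 0 0;0 0 0 0 0 0;0 0 0 0 0 0' -1 50
python3 -m pendant '-0.15 0 0 0 0 0;-0.34 0 0 0 0 0;-0.34 0 0 0 0 0'
python3 - <<'E'
from plan import *
H=np.pi/2
e=r.read_state()['ee_pos'][:2]; b=grip(rk(-50,62.5),RY+np.pi,42)
plan([('m',(e+b)/2-[.03,0],.095,.714-1.09),('b',b,.095,RY-H),('low',b,.0105,RY-H),('back',rk(-150,70),.0105,RY-H)])
E
```

```text
time: 22.0
ee_pos: [0.4656, 0.2307, 0.0045]
eef_rot: [0.293, 0.645, -0.297, 0.641]
ft_force: [-0.3, -0.9, -0.1]
width: 0.0871
time: 22.8
ee_pos: [0.4686, 0.2341, 0.0091]
eef_rot: [0.295, 0.644, -0.294, 0.642]
ft_force: [-1.7, -0.5, 7.7]
width: 0.0503
time: 23.1
ee_pos: [0.4712, 0.235, 0.0988]
eef_rot: [0.298, 0.642, -0.292, 0.643]
ft_force: [1.8, 0.7, -1.8]
width: 0.0507
t 23.1 jaw now 0.711 j7 [-0.96  0.23  0.46  1.9  -0.12  1.04  0.27]
m [0.472 0.126 0.095] | 0.012 -0.283 0.331 0.725 -0.004 -0.004 | rows 7.3 (alt turn [-2.05  0.01 -0.01] )
b [0.532 0.017 0.095] | -0.0 0.385 0.316 0.73 -0.0 0.0 | rows 7.3 (alt turn [-2.05 -0.   -0.  ] )
low [0.532 0.017 0.01 ] | 0.338 0.0 -0.0 -0.0 -0.0 0.0 | rows 1.7 (alt turn [3.14 0.   0.  ] )
back [0.473 0.024 0.01 ] | -0.0 -0.049 0.232 -0.0 -0.0 0.0 | rows 1.2 (alt turn [3.14 0.   0.  ] )
```

```bash
python3 -m pendant '0.012 -0.283 0.331 0.725 0 0;0.012 -0.283 0.331 0.725 0 0;0.012 -0.283 0.331 0.725 0 0;0.012 -0.283 0.331 0.725 0 0;0.012 -0.283 0.331 0.725 0 0;0.012 -0.283 0.331 0.725 0 0;0.012 -0.283 0.331 0.725 0 0;0.012 -0.283 0.331 0.725 0 0'
python3 -m pendant '0 0.385 0.316 0.73 0 0;0 0.385 0.316 0.73 0 0;0 0.385 0.316 0.73 0 0;0 0.385 0.316 0.73 0 0;0 0.385 0.316 0.73 0 0;0 0.385 0.316 0.73 0 0;0 0.385 0.316 0.73 0 0;0 0.385 0.316 0.73 0 0'
python3 - <<'E'
from plan import *
H=np.pi/2
b=grip(rk(-50,62.5),RY+np.pi,42)
plan([('low',b,.0105,RY-H),('back',rk(-150,70),.0105,RY-H)])
p,d,c=snap('side','s10');p2,_,_=snap('wrist','w10')
cv2.imwrite('pics/s10.png',np.hstack([cv2.resize(p[150:250,220:320],(400,400)),cv2.resize(p2,(400,400))]))
E
```

```text
time: 23.9
ee_pos: [0.4681, 0.1246, 0.0895]
eef_rot: [-0.585, -0.397, 0.586, -0.395]
ft_force: [0.6, 0.1, -2.5]
width: 0.0511
time: 24.7
ee_pos: [0.5287, 0.0159, 0.0891]
eef_rot: [-0.705, -0.034, 0.707, -0.033]
ft_force: [-0.6, -0.8, -1.5]
width: 0.0505
t 24.7 jaw now -1.476 j7 [-0.88  0.33  0.9   1.91 -0.3   1.05 -1.33]
low [0.532 0.017 0.01 ] | 0.314 -0.003 -0.015 -0.004 0.002 0.001 | rows 1.6 (alt turn [ 3.14  0.   -0.  ] )
back [0.473 0.024 0.01 ] | 0.0 -0.05 0.231 0.0 -0.0 0.0 | rows 1.2 (alt turn [-3.14 -0.   -0.  ] )
```

View pics/s10.png

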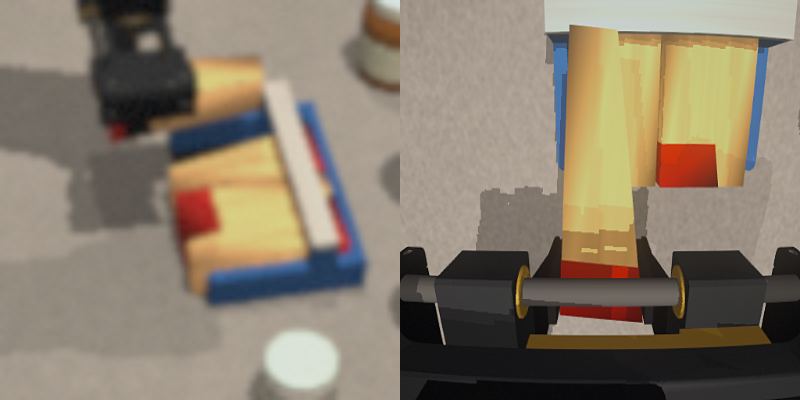

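Wrist view: wedge3 is aligned over the gap, its straight side close to the +y wall (565,100). I shift about 5 mm towards −y to centre it before lowering.

```bash
python3 -m pendant '0.05 0.019 -0.005 -0.004 0.002 0;0.12 0.019 -0.005 -0.004 0.002 0;0.22 0.019 -0.005 -0.004 0.002 0;0.312 0.019 -0.005 -0.004 0.002 0;0.312 0.019 -0.005 -0.004 0.002 0'
python3 -m pendant '0 0 0 0 0 0;0 0 0 0 0 0;0 0 0 0 0 0' 0.7
python3 -m pendant '0 0 0.1 0 0 0;0 -0.05 0.24 0 0 0;0 -0.05 0.24 0 0 0'
python3 -m pendant '0 0 0 0 0 0;0 0 0 0 0 0;0 0 0 0 0 0;0 0 0 0 0 0;0 0 0 0 0 0;0 0 0 0 0 0;0 0 0 0 0 0' -1
python3 - <<'E'
from plan import *
H=np.pi/2
plan([('p1',rk(-135,65),.0105,RY-H),('p2',rk(-84,65),.0105,RY-H)])
p2,_,_=snap('wrist','w11')
cv2.imwrite('pics/w11.png',p2)
E
```

```text
time: 25.3
ee_pos: [0.5295, 0.0117, 0.0097]
eef_rot: [-0.705, -0.039, 0.707, -0.037]
ft_force: [-1.1, 1.6, -1.6]
width: 0.0502
time: 25.6
ee_pos: [0.5314, 0.0114, 0.0127]
eef_rot: [0.707, 0.038, -0.705, 0.036]
ft_force: [0.8, 0.1, 0.0]
width: 0.0669
time: 25.9
ee_pos: [0.4656, 0.0184, 0.0112]
eef_rot: [-0.705, -0.039, 0.707, -0.036]
ft_force: [0.6, 0.0, -0.2]
width: 0.0733
time: 26.6
ee_pos: [0.4699, 0.0175, 0.0117]
eef_rot: [0.707, 0.038, -0.706, 0.036]
ft_force: [0.1, -0.5, 0.0]
width: 0.0255
t 26.6 jaw now -1.465 j7 [-0.91  0.33  0.87  2.11 -0.34  0.84 -1.3 ]
p1 [0.489 0.02  0.01 ] | 0.005 -0.003 -0.076 0.004 -0.001 0.002 | rows 0.4 (alt turn [-3.14 -0.   -0.  ] )
p2 [0.539 0.025 0.01 ] | -0.0 -0.0 -0.204 -0.0 -0.0 -0.0 | rows 1.0 (alt turn [ 3.14 -0.    0.  ] )
```

```bash
python3 -m pendant '0 0 0 0 0 0;0 0 0 0 0 0;0.003 -0.003 -0.05 0.004 0 0;0.003 -0.003 -0.1 0.004 0 0;0.003 -0.003 -0.15 0.004 0 0;0.003 -0.003 -0.2 0.004 0 0;0.003 -0.003 -0.24 0.004 0 0;0.003 -0.003 -0.27 0.004 0 0'
python3 -m pendant '0 0 -0.015 0 0 0;0 0 -0.025 0 0 0;0 0 -0.032 0 0 0;0 0 -0.032 0 0 0'
python3 - <<'E'
from plan import *
s=r.read_state();print(unrk(s['ee_pos'][:2]),s['ft_force'])
E
```

```text
time: 27.45
ee_pos: [0.5373, 0.0255, 0.0109]
eef_rot: [0.707, 0.036, -0.706, 0.034]
ft_force: [-2.4, -0.3, 0.5]
width: 0.0004
time: 27.85
ee_pos: [0.5444, 0.0263, 0.0109]
eef_rot: [0.706, 0.036, -0.706, 0.034]
ft_force: [-3.0, 1.3, -1.0]
width: 0.0005
[-79.00031697  65.44634807] [-3.00438174  1.31731531 -1.02746334]
```

```bash
python3 -m pendant '0 0 -0.008 0 0 0;0 0 -0.014 0 0 0;0 0 -0.014 0 0 0'
python3 - <<'E'
from plan import *
s=r.read_state();print(unrk(s['ee_pos'][:2]),s['ft_force'])
E
python3 -m pendant '0 0 0.2 0 0 0;0 0 0.3 0 0 0;-0.3 0 0.3 0 0 0;-0.7 0 0.3 0 0 0;-0.7 0.2 0.3 0 0 0;-0.7 0.2 0.3 0 0 0;-0.7 0.2 0.3 0 0 0'
python3 - <<'E'
from plan import *
from meas import *
s=r.read_state(); e=s['ee_pos'];print(e,unrk(e[:2]))
for n,f in(('wrist','w12'),('top','t12')):
  snap(n,f);z=cam(f);p=z['p'];hs=cv2.cvtColor(p,cv2.COLOR_BGR2HSV);H,S,V=cv2.split(hs)
  vv,uu=np.mgrid[:384,:512];uv=np.c_[uu.ravel(),vv.ravel()];W=pts(z,uv);L=(W[:,:2]-RO)@rot(RY)*1e3
  H=H.ravel();S=S.ravel();col=((H<30)|(H>172))&(S>70)&(W[:,2]>.033)&(W[:,2]<.047)&(abs(L[:,0])<130)&(abs(L[:,1])<90)
  red=col&((H<8)|(H>172))&(S>150)
  print(f,col.sum(),'x',L[col,0].min().round(1) if col.any() else'','z',np.median(W[col,2]))
  for y in range(-80,81,8):
    k=col&(abs(L[:,1]-y)<4); 
    if k.sum()>4: print(y,'front x',np.percentile(L[k,0],2).round(1),'z',W[k,2].min().round(3),W[k,2].max().round(3),'red x',(L[red&k,0].min().round(),L[red&k,0].max().round()) if (red&k).any() else '')
E
```

```text
time: 28.15
ee_pos: [0.5445, 0.0263, 0.0104]
eef_rot: [-0.704, -0.036, 0.709, -0.034]
ft_force: [-18.8, 1.1, 13.2]
width: 0.0004
[-78.87832214  65.40995479] [-18.82069912   1.06727635  13.19887512]
time: 28.85
ee_pos: [0.4814, -0.0343, 0.1901]
eef_rot: [0.71, 0.035, -0.703, 0.032]
ft_force: [1.2, 0.2, -0.5]
width: 0.0007
[ 0.48135772 -0.03430429  0.19012119] [-147.74204471   11.40226472]
w12 14773 x -68.6 z 0.03799954166901148
-80 front x -66.9 z 0.036 0.04 red x 
-72 front x -65.4 z 0.035 0.04 red x 
-64 front x -65.5 z 0.036 0.04 red x 
-56 front x -65.5 z 0.035 0.041 red x (np.float64(-67.0), np.float64(-66.0))
-48 front x -66.5 z 0.035 0.04 red x (np.float64(-68.0), np.float64(-39.0))
-40 front x -66.6 z 0.036 0.041 red x (np.float64(-68.0), np.float64(-39.0))
-32 front x -66.6 z 0.036 0.041 red x (np.float64(-68.0), np.float64(-39.0))
-24 front x -66.6 z 0.034 0.041 red x (np.float64(-68.0), np.float64(-39.0))
-16 front x -66.6 z 0.035 0.041 red x (np.float64(-69.0), np.float64(-39.0))
-8 front x -67.6 z 0.036 0.04 red x (np.float64(-69.0), np.float64(-39.0))
0 front x -66.6 z 0
[... 295 characters left out ...]
), np.float64(-39.0))
48 front x -66.4 z 0.035 0.04 red x (np.float64(-67.0), np.float64(-38.0))
56 front x -66.3 z 0.036 0.04 red x (np.float64(-67.0), np.float64(-38.0))
64 front x -66.3 z 0.033 0.041 red x (np.float64(-68.0), np.float64(-38.0))
72 front x -66.2 z 0.035 0.04 red x (np.float64(-68.0), np.float64(-38.0))
80 front x -66.1 z 0.036 0.04 red x (np.float64(-68.0), np.float64(-39.0))
t12 130 x -56.0 z 0.04041463727234473
56 front x -3.0 z 0.036 0.047 red x 
64 front x -54.8 z 0.034 0.046 red x (np.float64(-56.0), np.float64(-41.0))
72 front x -53.3 z 0.033 0.047 red x (np.float64(-55.0), np.float64(-44.0))
80 front x -45.2 z 0.034 0.046 red x (np.float64(-46.0), np.float64(-42.0))
```

Run:
```python
from look import *
snap('side','s13');a=cam('side0')['p'].astype(int);b=cam('s13')['p'].astype(int)
for n,(u,v) in dict(det=(523,285),soft=(524,345),tin=(460,382),jar=(500,245),beaker=(377,190),box=(344,192)).items():
  u,v=int(u*.64),int(v*.64); print(n,abs(a-b)[v-8:v+8,u-8:u+8].mean().round(1))
from bench import close_job
print(r.read_state()['time'],close_job())
```

```text
det 1.7
soft 1.6
tin 0.9
jar 1.2
beaker 66.7
box 45.8
the job is handed in; nothing more can be done
29.0 None
```

All four wedges are in the rack, flat and head to tail, and the job is handed in at 29 s of the 72 s allowed. From the −y wall the order is wedge1, wedge4, wedge2, wedge3. I pushed each one with closed fingers until it stalled at rack x ≈ −79, with 8 to 32 N on the wrist.

**Last checks**
- **Seating:** The wrist depth image showed all four front ends in line within about 2 mm. They read rack x −66 to −69 against a nominal −70, which is within the error of my rack position. Tops were at about 38–40 mm across the full width, and red ends showed at the front only on wedge4 and wedge3, as intended. The robot was clear of everything, with the tool at z = 0.19.
- **Top camera:** My last reading from it showed only 130 wedge pixels, with fronts at −45 to −56. That disagreed with the wrist view. I put this down to the arm blocking it and discounted it.
- **Bystanders:** In the before/after side view, the patches at the detergent, softener, tin and pegjar were unchanged. The patches at the beaker and sponge box differed strongly. I think the raised arm was in the way, and I never felt contact on those moves, but I did not confirm it. The brush was not checked; the arm never went near it.

**What went wrong:** On wedge1 I started lifting before the fingers had closed. They gripped only its top and dragged it into the rack, and the push then seated it.

I could not view the picture taken after setting down wedge3, because the limit of 12 was reached. That last push rested on force and position readings alone.

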